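# Hang the bailed canister on the stockroom scale

### The job

Weigh the lidded steel canister: with a light fingertip from below, lever its folded wire bail up until it stands upright, without clamping the folded bail, pressing hard or lifting the canister out of its ring. Then carry the canister upright by the bail, hang it on both prongs of the spring scale's hook, and let the scale take the whole weight slowly, sinking no faster than about 3 cm/s: let go only when the scale just carries it, so that the hook neither drops nor springs back. Leave it hanging free and still, and do not disturb the bottle, jar or carton.

Things in the scene. Friction and masses are not known exactly. Their poses are not given: they have to be found in the camera images.
- canister: Closed steel canister, 108 mm diameter, 95 mm high, 0.32 to 0.93 kg. Origin: centre of underside, z up. Bail pivots: 80 mm above the origin, at y = +-60 mm. The bail is folded over its -x side (to the robot's right and front). It stands loose in a fixed ring (124 mm across, 10 mm high, 3 mm play): it cannot slide, but lifts straight out. Bail upright, the lid is 55 mm below the grip's centre.
- bail (a joint): Angle of the bail about the canister's y axis (rad). 0 = fully folded, 12 degrees below level; 0.21 = level; 1.78 = upright; hard stop at 2.4. The hinge has friction: about 0.3 to 0.5 N at the grip moves it and it stays where it is left (starts at 0 to 0.25).
- bail_grip (a point): Centre of the bail's black grip sleeve, 70 mm from the pivot line. Sleeve: 12 mm diameter, 40 mm long, along this frame's y; 5 mm wire goes on straight for 30 mm beyond each end. Folded, only about 10 mm is free between sleeve and canister wall, too little for a finger; below it and on its outer side there is room.
- hook (a joint): How far the scale's hook has sunk (m); 0 unloaded, at most 0.1. Soft spring of 120 N/m: 1 N sinks it 8.3 mm, so the canister sinks it 26 to 76 mm depending on its unknown weight; lightly damped, so a load let go out of balance by over 0.4 N makes it jump.
- hook_seat (a point): Where the bail bar's centre rests, 270 mm above the bench (unloaded; sinks with the hook). x: level, to the column (front 110 mm behind, 320 mm high); z up. Two 8 mm prongs at y = +-34 mm, 60 mm clear between for sleeve and fingers, undersides 11 mm below the seat. Each is a trough for a bar along y, entered from above: open tip at x = -20, 16 mm above seat; arm from x = +19, 10 mm above.
- bottle: Bystander: amber bottle, 60 mm diameter, 110 mm high, origin at the centre of its underside. Leave alone.
- carton: Bystander: cardboard carton, 70 x 90 x 100 mm high, origin at the centre of its underside. Leave alone.
- jar: Bystander: white jar, 64 mm diameter, 85 mm high, origin at the centre of its underside. Leave alone.

How it is judged:
On the way, in this order (a step that is already met when the one before it is completed fails the run):
1. the bail stands upright (within 0.3 rad) while the canister still stands in its ring (value of joint bail between 1.48 and 2.08 rad and height (world z) of canister below 0.006 m and angle between canister's own z axis and vertical below 0.1 rad), for 0.2 s.
2. the canister is carried clear of its ring, more than 30 mm up (height (world z) of canister above 0.03 m and value of joint hook below 0.008 m), for 0.2 s.
At the end, for the whole second after the job is handed in: The released canister hangs by its bail from both prongs, bar centre within 12 mm (along), 14 mm (across), 6 mm (height) of the seat, 0.15 rad of square; hook sunk 20 to 90 mm; canister 15 mm clear of the bench, within 0.3 rad of upright, slower than 0.06 m/s (value of joint hook between 0.02 and 0.09 m and x of bail_grip in the frame of hook_seat between -0.012 and 0.012 m and y of bail_grip in the frame of hook_seat between -0.014 and 0.014 m and z of bail_grip in the frame of hook_seat between -0.006 and 0.006 m and angle between the y axis of bail_grip and the y axis of hook_seat, either way round below 0.15 rad and height (world z) of canister above 0.015 m and angle between canister's own z axis and vertical below 0.3 rad and linear speed of canister below 0.06 m/s); the robot touches nothing.
It fails at once if more than 12 N between the fingers and the canister or its bail while the bail is still folded (below 1.2 rad) (value of joint bail below 1.2 rad and contact force between the fingers and canister above 12 N).
It fails at once if the canister is tipped by more than 0.5 rad (angle between canister's own z axis and vertical above 0.5 rad).
It fails at once if the scale's hook is jolted: it sinks or springs back faster than 0.045 m/s (velocity of joint hook above 0.045 m/s or velocity of joint hook below -0.045 m/s).
It fails at once if the bottle, the carton or the jar is moved by more than 20 mm (distance of any of bottle, carton, jar from where it was at the start of the episode above 0.02 m).
It also fails if it takes over 72 s, if anything falls off the work surface, if the arm or the gripper's body presses on something with over 40 N, if the wrist force passes 120 N, or if a joint passes its speed limit or range.

### The arm

A 6-joint arm with a two-finger parallel gripper is mounted at the origin on the work surface. World frame = base frame: x ahead of the robot, y to its left, z up, the work surface at z = 0. Lengths are in m, angles in rad, forces in N, time in s.
With the tool pointing down it reaches from about 0.325 to 0.775 m from the base axis. Payload 5.5 kg.
Tool frame: the origin (TCP) lies between the finger pads; the fingertips stand 8 mm ahead of it and the grasp point (between the pads) lies 11 mm behind it (tcp_to_tips is the distance from the TCP to the fingertips, in m); z points along the fingers, y is the line along which they close (so a half turn about z gives the same grasp; the last joint's range is limited). The gripper opens to 88 mm and grips with 3 to 60 N. Pads are 20 mm wide; open, the fingers measure 115 mm over their backs; the gripper's body (75 mm by 178 mm) begins 61 mm behind the grasp point.
Start: joints at [-1.204, 0.091, 1.231, -0, 1.82, -0.057], TCP at [0.247, -0.547, 0.231] pointing down, gripper open.
Joint ranges: [-2.87, 2.87], [-0.86, 2.18], [0.17, 2.46], [-1.51, 4.65], [0.06, 2.69], [-2.65, 2.65]. Speed limits (rad/s): [2.57, 2.57, 3.01, 3.14, 3.14, 3.14].

### API

Orientations are given as a unit quaternion [w, x, y, z].
In Python, from bench import * gives the robot as it stands. Calls block until the motion is done:
- move_to(position, orientation): joint-space move of the TCP to a pose.
- move_l(position, speed=0.15, orientation=None): straight line of the TCP; orientation=None keeps the orientation; speed is the mean speed in m/s.
- movej(angles): joint-space move.
- gripper_open() and close(): open the fingers fully, or close them until they stop; the grip force is fixed at half the most.
- hold(seconds).
- inverse_kinematics(position, orientation): joint angles nearest the present ones, or None.
- state(): the state.
- get_image(name): name is "scene" or "top" or "wrist"; returns a dict with "frame" (384x512x3 uint8, blue, green, red), "depth" (384x512 float32, m along the optical axis (not along the pixel's ray), 0 where there is no reading), "camera_matrix" (3x3 intrinsics, pixels), "k1" (the pictures are not rectified: a ray, as slopes to the right and down, at radius r is drawn at 1 + k1 r^2 times it, then the intrinsics apply), "view" (4x4, takes a point from world to camera coordinates). Camera axes: x right, y up, looking along -z (the intrinsics and any distortion apply to the point x, -y, -z); pixel columns grow to the right and rows downward; lengths in m; the calibration is good to about 2 mm. A picture is of the moment at which its call begins.
A pose or a line that the arm cannot do raises IKError and nothing moves.
- job_done(): hands the job in; it is judged then, once.
The state is a dict: "time": time; "joint_pos": joint angles; "dq": joint speeds; "joint_torque": joint torques, N m; "ee_pos": TCP position; "ee_rot": TCP orientation; "ft_force": force on the tool from outside, world axes, zero at the start; "moment": the same for the moment, N m; "finger_gap": finger opening in m; "finger_force": force on a finger pad.
Only numpy, scipy, OpenCV 4.12 (cv2) and the standard library are available. Lean on these libraries where they do the work, as an engineer would, in place of code of your own. Each camera call takes 0.05 s, during which the arm holds its last target. There are 200 camera calls.

## Working session

There is one attempt and no reset: what is moved stays moved. The work goes in short steps, each a Python script; the robot and the scene stay as the last script left them, time stands still between calls to the robot, and variables do not carry over. Pictures are saved under pics/ and viewed, at most 10 in all, crops included, and the job is handed in when it is done.

```bash
mkdir -p pics; ls
cat > h.py <<'E'
import numpy as np, cv2
from bench import *
def cloud(im):
    K=np.array(im["camera_matrix"]);d=im["depth"];h,w=d.shape
    u,v=np.meshgrid(np.arange(w),np.arange(h))
    p=cv2.undistortPoints(np.stack([u,v],-1).reshape(-1,1,2).astype(float),K,np.array([im["k1"],0,0,0.])).reshape(h,w,2)
    c=np.stack([p[...,0]*d,-p[...,1]*d,-d,np.ones_like(d)],-1)
    return (c@np.linalg.inv(np.array(im["view"])).T)[...,:3]
E
python3 - <<'E'
from h import *
for n in("scene","top"):
    im=get_image(n);cv2.imwrite(f"pics/{n}0.png",im["frame"]);np.save(n+"0.npy",cloud(im));print(n,im["camera_matrix"],im["k1"],np.linalg.inv(im["view"])[:3,3],(im["depth"]>0).mean())
print(state())
E
```

```text
pics
scene [[444.18241548   0.         256.37538238]
 [  0.         444.18241548 191.15175221]
 [  0.           0.           1.        ]] -0.051286481673684 [ 1.26676872 -0.71802727  0.90521495] 0.97998046875
top [[476.10629697   0.         257.34968213]
 [  0.         476.10629697 193.16433459]
 [  0.           0.           1.        ]] -0.13066165942158697 [0.56173062 0.00715426 1.48393405] 0.99591064453125
{'time': 0.1, 'joint_pos': array([-1.20374049e+00,  9.18090138e-02,  1.23176860e+00, -1.13344437e-05,
        1.81981444e+00, -5.66837416e-02]), 'dq': array([-1.06512598e-03, -6.17199685e-05, -2.90525725e-03,  7.87140155e-05,
       -1.81943068e-03,  1.67408823e-03]), 'joint_torque': array([ 1.47843402e-03, -4.47855771e+01, -4.07570207e+01,  6.99745864e-02,
        2.84390152e-02, -9.35073876e-05]), 'ee_pos': array([ 0.24661445, -0.5466918 ,  0.22960295]), 'ee_rot': array([-8.88039161e-04,  9.77639326e-01,  2.10286802e-01, -1.44488832e-04]), 'ft_force': array([-0.30821023,  0.21881531,  0.16499901]), 'moment': array([ 0.02922051,  0.01584338, -0.01399351]), 'finger_force': 0.0, 'finger_gap': 0.08778293081157758}
```

View pics/scene0.png

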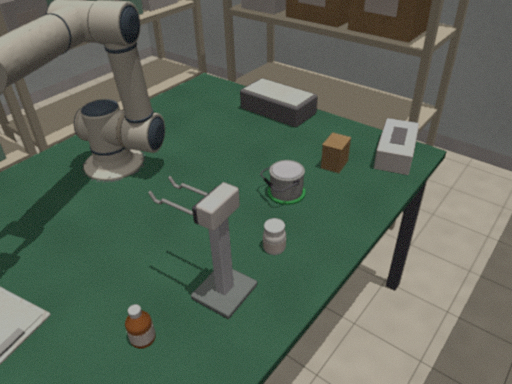

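View pics/top0.png

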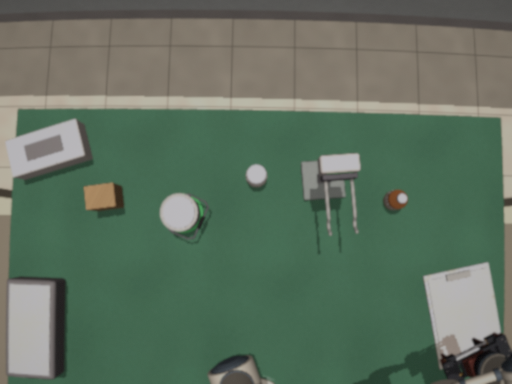

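The scene shows the canister at about (286,180), with its ring and dark bail on the robot's side. The hook prongs run from about (200,205) to the tips at (155,195) and (172,182). In the top view the lid is at (180,213), with the bail folded to the lower right and its sleeve near (204,226). The prongs run from (325,180)/(352,180) to tips at (330,235)/(356,232).

Run:
```python
import numpy as np,cv2
T=np.load("top0.npy");S=np.load("scene0.npy")
ft=cv2.imread("pics/top0.png");fs=cv2.imread("pics/scene0.png")
def box(P,lo,hi): return np.all((P>lo)&(P<hi),-1)
# lid circle
for n,P in(("top",T),("scene",S)):
    m=box(P,[.3,.05,.085],[.75,.4,.11]);q=P[m]
    if n=="top":
        q=q[q[:,2]>.09]
    (c,r)=cv2.minEnclosingCircle(q[:,:2].astype(np.float32));print(n,"lid",c,r,np.median(q,0),len(q))
    c=np.median(q[:,:2],0) if n=="scene" else np.array(c)
    # bail: points outside wall radius, height .03-.12
    R=np.hypot(P[...,0]-c[0],P[...,1]-c[1])
    m=(R>.060)&(R<.11)&(P[...,2]>.03)&(P[...,2]<.14);q=P[m]
    f=(ft if n=="top" else fs)[m]
    print("bail");[print(np.round(a,3),b) for a,b in list(zip(q,f))[::max(1,len(q)//25)]]
    m=box(P,[.35,-.35,.22],[.8,-.05,.32]);q=P[m]
    print("hook",len(q))
    i=np.argsort(q[:,0]);[print(np.round(a,3)) for a in q[i][::max(1,len(q)//45)]]
```

```text
top lid (0.6105136871337891, 0.23212598264217377) 0.057173967361450195 [0.61042982 0.23162154 0.09586429] 1073
bail
[0.665 0.204 0.083] [94 98 94]
[0.659 0.19  0.078] [ 85 100  81]
[0.653 0.183 0.082] [ 86 117  81]
[0.651 0.171 0.079] [84 94 80]
[0.645 0.163 0.07 ] [85 95 81]
[0.639 0.154 0.075] [86 92 84]
[0.628 0.151 0.072] [79 83 77]
[0.619 0.153 0.073] [83 89 81]
[0.61  0.159 0.073] [81 92 78]
[0.601 0.162 0.074] [58 70 57]
[0.598 0.156 0.071] [66 83 57]
[0.592 0.168 0.071] [33 40 34]
[0.589 0.164 0.074] [37 40 37]
[0.586 0.161 0.078] [54 69 47]
[0.58  0.173 0.079] [35 45 34]
[0.577 0.17  0.076] [34 36 35]
[0.574 0.167 0.075] [49 62 43]
[0.568 0.178 0.078] [49 63 47]
[0.565 0.173 0.076] [49 59 45]
[0.554 0.257 0.086] [89 99 85]
[0.553 0.181 0.074] [84 90 82]
[0.55  0.182 0.071] [84 93 79]
[0.547 0.182 0.067] [84 97 77]
[0.544 0.184 0.073] [83 92 79]
[0.541 0.187 0.073] [83 89 81]
[0.538 0.205 0.073] [72 81 68]
[0.535 0.207 0.076] [83 89 79]
[0.535 0.19  0.072] [83 94 78]
hook 892
[ 0.555 -0.18   0.281]
[ 0.565 -0.179  0.273]
[ 0.572 -0.18   0.266]
[ 0.578 -0.245  0.265]
[ 0.586 -
[... 2432 characters left out ...]
0.2    0.319]
[ 0.726 -0.221  0.225]
[ 0.729 -0.19   0.32 ]
[ 0.731 -0.227  0.318]
[ 0.733 -0.229  0.318]
[ 0.736 -0.252  0.302]
[ 0.739 -0.25   0.293]
[ 0.74 -0.19  0.32]
[ 0.741 -0.196  0.233]
[ 0.742 -0.248  0.268]
[ 0.743 -0.217  0.32 ]
[ 0.744 -0.2    0.32 ]
[ 0.746 -0.218  0.231]
[ 0.747 -0.149  0.314]
[ 0.75  -0.174  0.32 ]
[ 0.751 -0.199  0.317]
[ 0.752 -0.165  0.301]
[ 0.752 -0.171  0.285]
[ 0.753 -0.162  0.314]
[ 0.753 -0.192  0.317]
[ 0.754 -0.183  0.311]
[ 0.754 -0.189  0.288]
[ 0.755 -0.201  0.276]
[ 0.755 -0.197  0.288]
[ 0.756 -0.21   0.291]
[ 0.756 -0.21   0.271]
[ 0.757 -0.2    0.274]
[ 0.757 -0.232  0.307]
[ 0.758 -0.246  0.275]
[ 0.759 -0.241  0.317]
[ 0.759 -0.239  0.316]
```

Run:
```python
import cv2
f=cv2.imread("pics/top0.png");a=cv2.resize(f[180:255,145:225],None,fx=5,fy=5,interpolation=2);b=cv2.resize(f[145:245,295:375],None,fx=5,fy=5,interpolation=2)
import numpy as np
c=np.zeros((500,800,3),np.uint8);c[:375,:400]=a;c[:,400:]=b;cv2.imwrite("pics/crop0.png",c)
```

```text
(no output)
```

View pics/crop0.png

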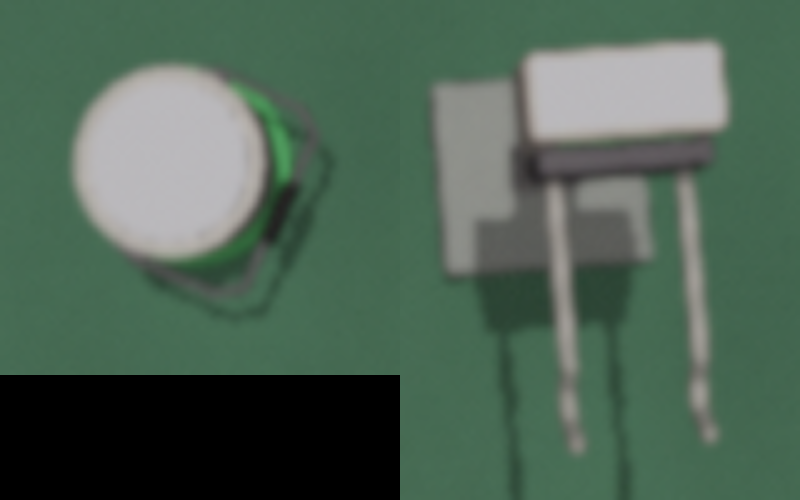

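The crop shows the bail's sleeve at about (280,213), with the bar running from (315,135) to (240,295). The two prong tips are at about (577,450) and (710,440), with the troughs just behind them. Next I fit the sleeve and hook, check IK, and move to the start of the levering.

```bash
cat >> h.py <<'E'
from scipy.spatial.transform import Rotation as Rn
C=np.array([.6108,.2323]); u=np.array([-.375,-.927]); u/=np.linalg.norm(u)
def quat(z,y):
    z=np.array(z,float);y=np.array(y,float);y/=np.linalg.norm(y)
    q=Rn.from_matrix(np.stack([np.cross(y,z),y,z],1)).as_quat();return np.r_[q[3],q[:3]]
SG=1
def lever(th,beta,gap=0.,back=0.,sg=1):
    """TCP pose: finger face under sleeve; th elevation of bail above level, gap away from sleeve"""
    U=np.r_[u,0];Z=np.array([0,0,1.])
    n=-U*np.cos(beta)+Z*np.sin(beta); d=-U*np.sin(beta)-Z*np.cos(beta)
    c=np.r_[C,.08]+.07*(U*np.cos(th)+Z*np.sin(th))
    return c-n*(.016+gap)-d*back, quat(d,sg*np.array([-u[1],u[0],0]))
E
cat > fit.py <<'E'
from h import *
T=np.load("top0.npy");S=np.load("scene0.npy")
for P,n in((T,"top0"),(S,"scene0")):
    f=cv2.imread(f"pics/{n}.png").max(-1)
    R=np.linalg.norm(P[...,:2]-C,axis=-1)
    m=(R>.058)&(R<.085)&(f<50)&(P[...,2]>.055)&(P[...,2]<.095)&((P[...,:2]-C)@u>.05)
    q=P[m];print(n,"sleeve",len(q),q.mean(0).round(4),(q[:,:2].mean(0)-C)@u)
    for y0,y1 in((-.215,-.15),(-.275,-.225)):
        m=(P[...,0]>.54)&(P[...,0]<.675)&(P[...,1]>y0)&(P[...,1]<y1)&(P[...,2]>.255)&(P[...,2]<.3)
        q=P[m];a=q[q[:,0]>.595];k=np.polyfit(a[:,0],a[:,1],1)
        lo=q[(q[:,2]<.27)];print(" prong",k,"tipx",q[:,0].min().round(4),np.percentile(q[:,0],2).round(4),"y at .577",np.polyval(k,.577).round(4),"trough x",np.median(lo[:,0]).round(4),lo[:,2].min().round(3),len(lo),"zarm",np.median(a[:,2]).round(4))
E
python3 fit.py
python3 - <<'E'
from h import *
for sg in(1,-1):
    for th,b,g,bk in((-.15,50,.012,.05),(-.15,50,.0,0),(.5,40,0,0),(1.57,10,0,0)):
        p,q=lever(th,np.radians(b),g,bk,sg);j=inverse_kinematics(p,q);print(sg,b,p.round(3),None if j is None else np.round(j,2))
E
```

```text
top0 sleeve 25 [0.5815 0.1688 0.0759] 0.0698317990501165
 prong [ 0.09263494 -0.23422508] tipx 0.5545 0.5571 y at .577 -0.1808 trough x 0.5749 0.261 15 zarm 0.2797
 prong [ 0.08223282 -0.2938468 ] tipx 0.5604 0.5625 y at .577 -0.2464 trough x 0.5835 0.263 13 zarm 0.2805
scene0 sleeve 33 [0.5867 0.1659 0.0726] 0.0705576468855409
 prong [ 0.09220381 -0.2354257 ] tipx 0.5556 0.5592 y at .577 -0.1822 trough x 0.5771 0.26 31 zarm 0.2771
 prong [ 0.09826146 -0.30767343] tipx 0.5605 0.5646 y at .577 -0.251 trough x 0.5832 0.261 34 zarm 0.2773
1 50 [0.564 0.116 0.08 ] [-0.34 -0.1   1.91  0.89  1.38 -0.16]
1 50 [0.581 0.159 0.057] [-0.24 -0.05  1.91  0.91  1.28 -0.14]
1 40 [0.583 0.164 0.103] [-0.15 -0.11  1.8   0.7   1.33  0.11]
1 10 [0.605 0.218 0.147] [0.22 0.1  1.37 0.14 1.56 0.61]
-1 50 [0.564 0.116 0.08 ] None
-1 50 [0.581 0.159 0.057] None
-1 40 [0.583 0.164 0.103] None
-1 10 [0.605 0.218 0.147] [ 0.22  0.1   1.37  0.14  1.56 -2.53]
```

Run:
```python
from h import *
D=[0,0,-1]
q0=state()["ee_rot"]
move_to([.19,-.42,.32],q0)
close()
p,q=lever(-.13,np.radians(50),.014,.05)
move_to([.42,.08,.32],quat(D,[-u[1],u[0],0]))
move_to(p,q)
p,q=lever(-.13,np.radians(50),.014,0)
move_l(p,.06,q)
s=state();print(s["time"],s["ee_pos"],p,s["ft_force"],s["finger_gap"])
im=get_image("scene");cv2.imwrite("pics/s1.png",cv2.resize(im["frame"][100:260,180:380],None,fx=4,fy=4)[:600,:800])
```

```text
6.2 [0.57771978 0.14991506 0.0482    ] [0.57753937 0.15007973 0.04794428] [ 0.90041113  0.05999725 -1.59291521] 0.0007439790829032586
```

View pics/s1.png

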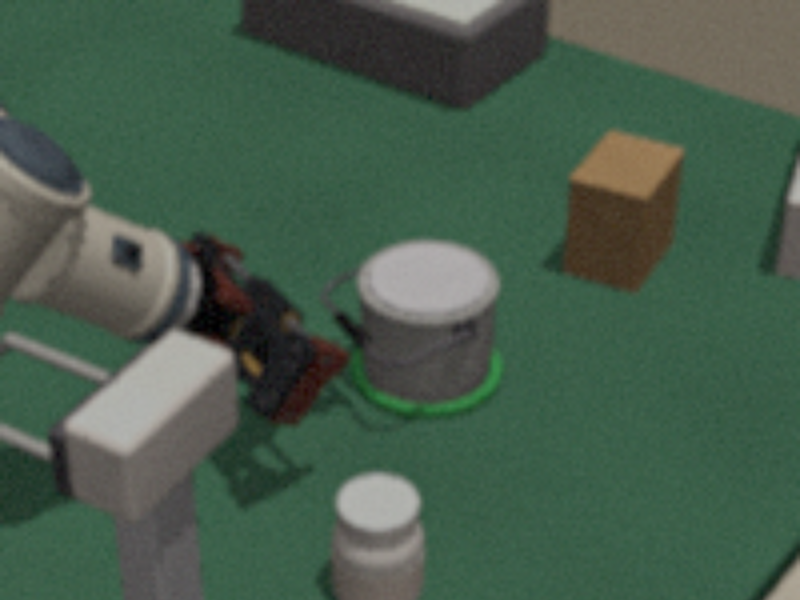

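The closed fingertips (345,350) are just below and outside the sleeve (350,325). The canister is untouched in its ring.

Run:
```python
from h import *
f0=state()["ft_force"]
for th in np.r_[-.13,np.arange(0.05,1.5,.2),1.5,1.6]:
    b=np.interp(th,[-.13,1.5],[50,12])
    p,q=lever(th,np.radians(b)); move_l(p,.04,q)
    s=state();print(round(s["time"],2),round(th,2),(s["ft_force"]-f0).round(2),(s["ee_pos"]-p).round(4))
    if np.linalg.norm(s["ft_force"]-f0)>7: print("STOP");break
im=get_image("scene");cv2.imwrite("pics/s2.png",cv2.resize(im["frame"][100:260,180:380],None,fx=4,fy=4)[:600,:800])
```

```text
6.75 -0.13 [-1.13 -1.51 -1.57] [ 0.     -0.0002 -0.    ]
7.23 0.05 [-0.96  0.11  0.07] [0.     0.0004 0.0003]
7.75 0.25 [-0.73  1.39 -0.91] [-0.0002  0.0003 -0.0003]
8.27 0.45 [-1.13  0.8  -1.45] [-0.0002  0.0001 -0.0005]
8.78 0.65 [-1.06  1.04 -1.  ] [-0.0001  0.0001 -0.0004]
9.29 0.85 [-1.14  1.08 -0.58] [-0.0002  0.0001 -0.0004]
9.8 1.05 [-0.65  1.07 -1.37] [-0.0001  0.0001 -0.0004]
10.3 1.25 [-1.25  0.18 -0.73] [-0.0001  0.     -0.0004]
10.8 1.45 [-1.51  1.48 -0.36] [-0.0001  0.     -0.0003]
11.05 1.5 [-0.54  1.06 -0.13] [-0.     -0.0001 -0.0002]
11.38 1.6 [-1.46  1.02 -0.11] [ 0.      0.0002 -0.0001]
```

View pics/s2.png

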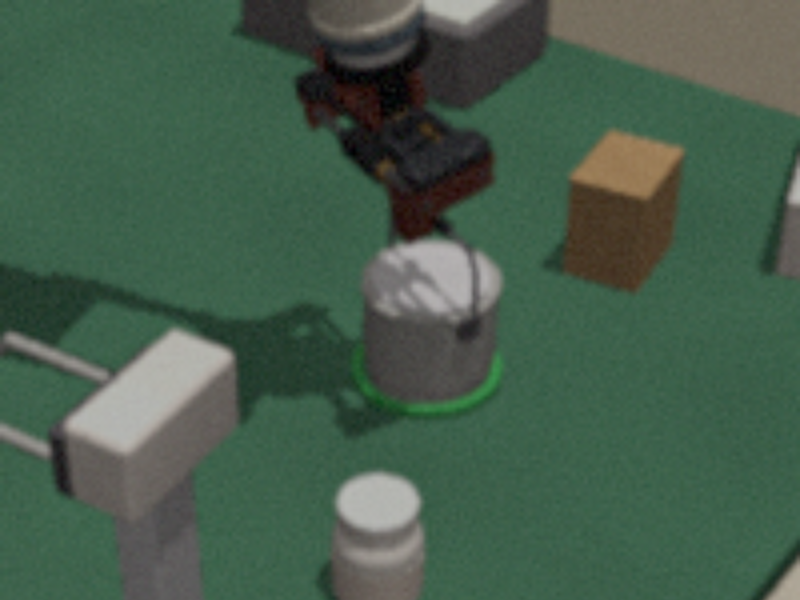

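The bail stands upright: the wire rises from (465,325) to the sleeve at about (435,225), beside the finger. The canister is still in its ring. Next I back off, open the gripper, turn it, and measure the sleeve with the wrist camera.

```bash
cat >> h.py <<'E'
HX=np.array([np.cos(.094),np.sin(.094)]); SEAT=np.array([.579,-.215])
E
python3 - <<'E'
from h import *
p,q=lever(1.6,np.radians(12)); 
move_l(p+np.r_[u*.03,0],.08,q); move_l(p+np.r_[u*.05,.10],.15,q); gripper_open()
for s in(1,-1):
    a=inverse_kinematics(np.r_[C,.25],quat([0,0,-1],np.r_[s*u,0])); b=inverse_kinematics(np.r_[SEAT,.29],quat([0,0,-1],np.r_[-s*HX,0]))
    print(s,None if a is None else a.round(2),None if b is None else b.round(2))
s=1 if inverse_kinematics(np.r_[C,.25],quat([0,0,-1],np.r_[u,0])) is not None else -1
move_to(np.r_[C+u*.0,.27],quat([0,0,-1],np.r_[s*u,0]))
print(state()["time"],state()["ft_force"])
im=get_image("wrist");P=cloud(im);cv2.imwrite("pics/w3.png",im["frame"]);np.save("w3.npy",P)
t=get_image("top");cv2.imwrite("pics/t3.png",t["frame"]);np.save("t3.npy",cloud(t))
f=im["frame"].max(-1)
R=np.linalg.norm(P[...,:2]-C,axis=-1)
m=(R<.05)&(P[...,2]>.12)&(P[...,2]<.19);q=P[m]
print(len(q))
if len(q):
    print(q.mean(0),q.min(0),q.max(0)); a=q[f[m]<60]; print(len(a),a.mean(0) if len(a) else 0)
m=(R<.1)&(P[...,2]>.085)&(P[...,2]<.105);print("lid",np.median(P[m],0),cv2.minEnclosingCircle(P[m][:,:2].astype(np.float32)))
E
```

```text
1 [ 0.31  0.25  1.03 -0.    1.87  2.27] [-0.41  0.16  1.05 -0.    1.93  2.64]
-1 [ 0.31  0.25  1.03 -0.    1.87 -0.88] [-0.41  0.16  1.05 -0.    1.93 -0.5 ]
15.675 [-0.01225934  0.76675164  0.79186721]
988
[0.61431733 0.23627718 0.15270699] [0.56669223 0.21545563 0.14323719] [0.65871743 0.25753426 0.15725441]
533 [0.61411926 0.2355209  0.15413479]
lid [0.61831959 0.23143779 0.09371046] ((0.6143826246261597, 0.23393839597702026), 0.06159549206495285)
```

View pics/w3.png

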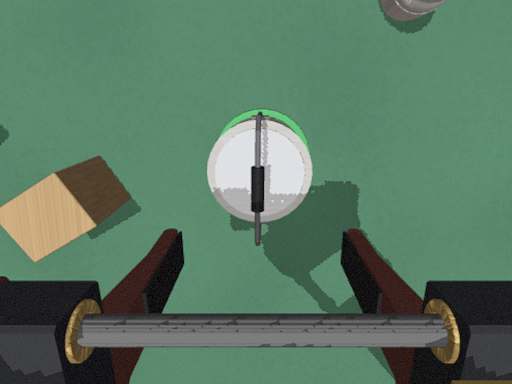

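The wrist view shows the bail edge-on, running from (258,115) to (258,243) with the sleeve at (258,188). It is upright over the lid and square to the gripper. The measured sleeve centre is (.614,.2355,.150), which matches the given sizes. I turn half round to keep joint 6 away from its limit, then grasp and lift.

```bash
cat >> h.py <<'E'
def ft(n=20):
    a=[]
    for _ in range(n): hold(.02);a.append(state()["ft_force"])
    return np.mean(a,0),np.std(a,0)
E
python3 - <<'E'
from h import *
P=np.load("w3.npy");R=np.linalg.norm(P[...,:2]-C,axis=-1);q=P[(R<.06)&(P[...,2]>.14)&(P[...,2]<.19)][:,:2]
v=np.linalg.svd(q-q.mean(0))[2][0];print("bar dir",v,"u",u)
n=np.array([v[1],-v[0]]);n*=np.sign(n@u)
G=np.array([.614,.2355]);q=quat([0,0,-1],np.r_[-n,0])
move_to(np.r_[G,.25],q)
f0,sd=ft();print("f0",f0,sd)
move_l(np.r_[G,.139],.08,q); close();hold(.2)
s=state();print("gap",s["finger_gap"],s["finger_force"],s["time"])
move_l(np.r_[G,.139+.06],.05,q);hold(.4)
f1,sd=ft();print("dF",f1-f0,sd,state()["finger_gap"],state()["time"])
np.save("f0.npy",f0)
im=get_image("scene");cv2.imwrite("pics/s4.png",cv2.resize(im["frame"][100:260,180:380],None,fx=4,fy=4)[:600,:800])
E
```

```text
bar dir [-0.92232411  0.38641719] u [-0.37500863 -0.92702132]
f0 [-0.20281387 -0.18619739  0.12448219] [0.56926854 0.44181816 0.3933888 ]
gap 0.01114400452337426 29.999975860118866 21.65
dF [ 0.06145976  0.05447242 -5.79089884] [0.5713056  0.47280867 0.51777179] 0.011372321726633161 23.7333
```

View pics/s4.png

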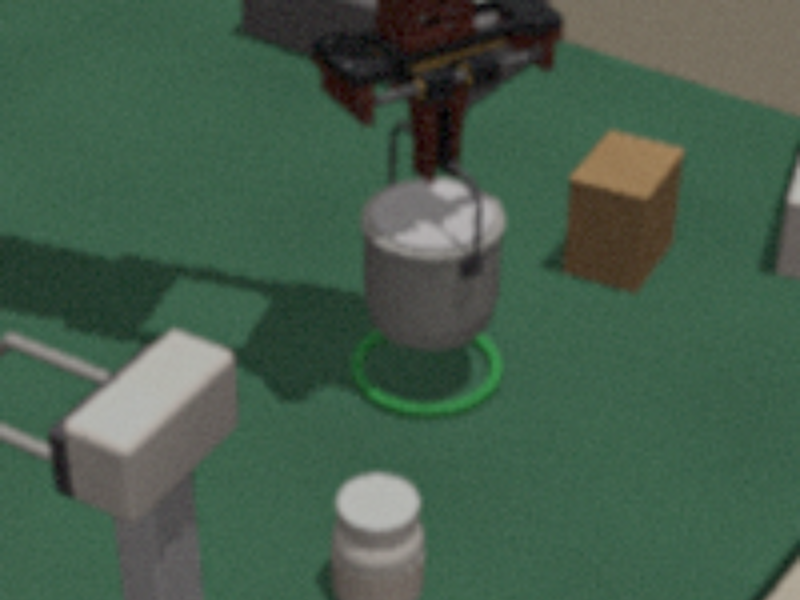

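The canister hangs upright from the gripper at (435,265), clear of its ring. Its weight is about 5.8 N, so I expect the hook to sink about 48 mm. Next I carry it to the front of the prongs.

Run:
```python
from h import *
s=state();p=s["ee_pos"];q=s["ee_rot"]
qh=quat([0,0,-1],np.r_[HX,0])
W=SEAT-HX*.13
move_l([p[0],p[1],.29],.08,q)
move_l([.46,.06,.29],.12,q)
move_l(np.r_[W,.29],.12,qh);hold(.3)
f,sd=ft();print("F",f-np.load("f0.npy"),state()["time"],state()["ee_pos"],W)
for n in("wrist","top","scene"):
    im=get_image(n);P=cloud(im);cv2.imwrite(f"pics/{n}5.png",im["frame"]);np.save(n+"5.npy",P)
    for y0,y1 in((-.215,-.15),(-.275,-.225)):
        m=(P[...,0]>.545)&(P[...,0]<.665)&(P[...,1]>y0)&(P[...,1]<y1)&(P[...,2]>.255)&(P[...,2]<.3)
        r=P[m]
        if len(r)<20: print(n,"few",len(r));continue
        a=r[r[:,0]>.6];k=np.polyfit(a[:,0],a[:,1],1) if len(a)>9 else [0,0];lo=r[(r[:,0]<.6)&(r[:,2]<.2685)]
        print(n,len(r),np.round(k,3),"y.579",np.polyval(k,.579).round(4),"tip",np.percentile(r[:,0],1).round(4),"trough",lo.mean(0).round(4),len(lo))
```

```text
F [ 0.28520526  0.25677766 -5.83871332] 30.3417 [ 0.44957779 -0.22720287  0.28998497] [ 0.44957392 -0.22720201]
wrist 776 [0 0] y.579 0.0 tip 0.5524 trough [ 0.5769 -0.1781  0.2659] 433
wrist 1125 [ 0.65  -0.633] y.579 -0.2573 tip 0.559 trough [ 0.5826 -0.2451  0.2658] 443
top 145 [ 0.087 -0.231] y.579 -0.1803 tip 0.5546 trough [ 0.5767 -0.1809  0.2656] 14
top 132 [ 0.097 -0.303] y.579 -0.247 tip 0.5605 trough [ 0.5803 -0.2466  0.266 ] 9
scene 147 [ 0.107 -0.245] y.579 -0.1829 tip 0.5571 trough [ 0.5787 -0.1825  0.2649] 25
scene 151 [ 0.099 -0.308] y.579 -0.2507 tip 0.5614 trough [ 0.5846 -0.25    0.2651] 31
```

View pics/wrist5.png

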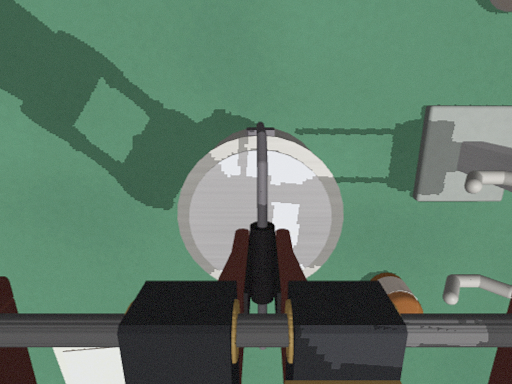

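The wrist view shows the canister hanging level, with the sleeve at (262,262) in the fingers. The prong tips are ahead of it, at (474,185) and (452,292), one on each side. All views agree on a seat near (.5797,-.214).

Run:
```python
from h import *
S=np.array([.5797,-.214]);qh=quat([0,0,-1],np.r_[HX,0]);f0=np.load("f0.npy")
move_l(np.r_[S-HX*.13,.291],.05,qh); move_l(np.r_[S,.291],.07,qh); hold(.2)
f,_=ft(15);print("above",(f-f0).round(2))
move_l(np.r_[S,.266],.03,qh)
z=.266
for dz in(.02,.018):
    z-=dz; move_l(np.r_[S,z],.013,qh); f,_=ft(15);print(z,(f-f0).round(2),round(state()["time"],2))
for i in range(3):
    r=(f-f0)[2]; d=np.clip(r/120,-.018,.01); z+=d
    if abs(d)>.0005: move_l(np.r_[S,z],.013,qh)
    hold(.2);f,sd=ft(40);print(round(z,4),(f-f0).round(2),round(state()["time"],2))
    if abs((f-f0)[2])<.12:break
im=get_image("scene");cv2.imwrite("pics/s6.png",cv2.resize(im["frame"][140:320,90:330],None,fx=3.3,fy=3.3)[:600,:800])
```

```text
above [-0.06  0.31 -5.93]
0.24600000000000002 [-0.15  0.11 -4.37] 36.12
0.22800000000000004 [ 0.15  0.28 -2.3 ] 37.91
0.21 [ 0.25  0.14 -0.09] 40.31
```

View pics/s6.png

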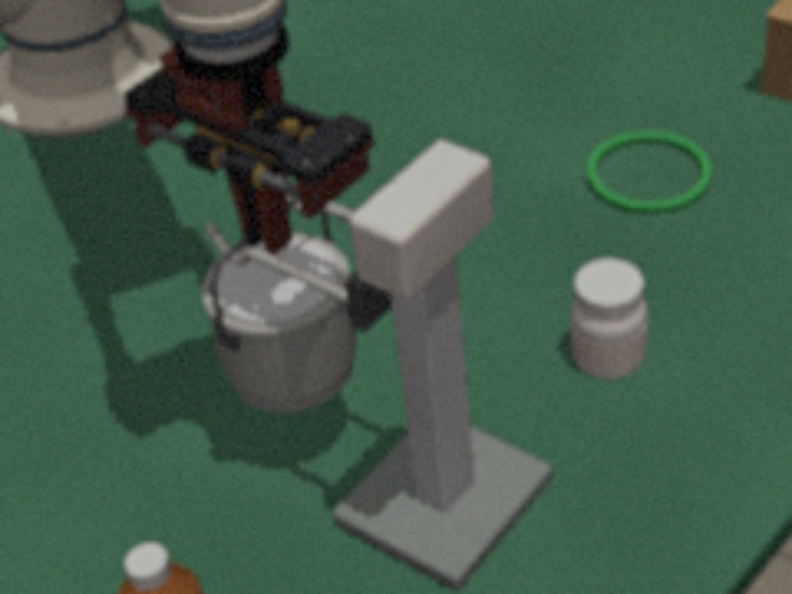

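The bail sits over the lowered prongs: the near prong crosses the lid at (300,270) and the far tip is at (215,235). The canister hangs clear of the bench. The force followed the 120 N/m spring down to −0.09 N, so the load is balanced and I can release it.

Run:
```python
from h import *
gripper_open();hold(.5)
p=state()["ee_pos"];print(state()["ft_force"],state()["finger_gap"])
move_l(p+[0,0,.15],.06);move_l(p+[-.15,0,.2],.15);hold(1.0)
print(state()["time"])
t=get_image("top");P=cloud(t);s=get_image("scene");Q=cloud(s)
a=cv2.resize(t["frame"][140:260,290:400],None,fx=4,fy=4);b=cv2.resize(s["frame"][140:320,90:290],None,fx=1.8,fy=2.667)
cv2.imwrite("pics/f7.png",np.hstack([a,b]))
for n,X,f in(("top",P,t["frame"]),("scene",Q,s["frame"])):
    m=(abs(X[...,0]-.58)<.04)&(abs(X[...,1]+.214)<.03)&(X[...,2]>.2)&(X[...,2]<.26);r=X[m];k=f[m].max(-1)<70
    print(n,len(r),k.sum(),r[k].mean(0).round(4) if k.any() else r.mean(0))
    m=(abs(X[...,0]-.58)<.06)&(abs(X[...,1]+.214)<.06)&(X[...,2]>.14)&(X[...,2]<.18);print("lid",np.median(X[m],0).round(4))
```

```text
[-0.71647415  0.15686336  0.54188559] 0.08797219078360471
46.9417
top 102 27 [ 0.5789 -0.2117  0.2299]
lid [ 0.5766 -0.2119  0.1675]
scene 108 72 [ 0.5835 -0.2138  0.225 ]
lid [ 0.5944 -0.226   0.1647]
```

View pics/f7.png

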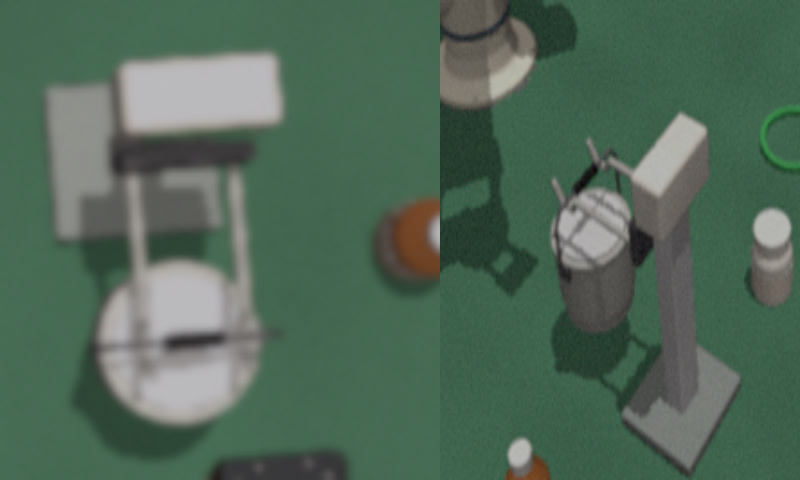

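The bar (95–280, 340) crosses both prongs (138 and 243, 345) with the sleeve centred between them. The canister hangs level and free, and the gripper is clear.

```bash
python3 -c "
from bench import *
hold(1.0);print(job_done())"
```

```text
the job is handed in; nothing more can be done
None
```

The canister hangs still and level by its bail on both prongs. It weighs about 5.9 N (0.6 kg), the hook has sunk about 5 cm, the gripper is clear, and the job was handed in at about 48 s without a verdict shown.

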